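Swap a rejected hardness coupon in the specimen rack

ROBOT

A 6-joint arm with a two-finger parallel gripper is mounted at the origin on the work surface. World frame = base frame: x ahead of the robot, y to its left, z up, the work surface at z = 0. Lengths are in m, angles in rad, forces in N, time in s.
With the tool pointing down it reaches from about 0.275 to 0.75 m from the base axis. Payload 10.2 kg.
Tool frame: the origin (TCP) lies midway between the tips of the shut fingers; the grasp point (between the pads) lies 19 mm behind it (env.hold_point_z is the distance from the TCP to the grasp point, in m); z points along the fingers, y is the line along which they close (so a half turn about z gives the same grasp; the last joint's range is limited). The gripper opens to 85 mm and grips with 20 to 120 N. Pads are 22 mm wide; open, the fingers measure 114 mm over their backs; the gripper's body (76 mm by 85 mm) begins 54 mm behind the grasp point. The pads swing forward as they close: fully open they stand 13 mm farther back than shut.
Start: joints at [-0.223, 0.313, 1.498, -0, 1.331, -0.223], TCP at [0.525, -0, 0.231] pointing down, gripper open.
Joint ranges: [-2.94, 2.94], [-0.97, 2.17], [0.19, 2.56], [-1.23, 4.37], [0.02, 3.11], [-2.88, 2.88]. Speed limits (rad/s): [2.39, 2.39, 3.01, 3.14, 3.14, 3.14].

INTERFACE

Orientations are given as a unit quaternion [x, y, z, w].
In Python, from bench import env, kinematics, monitor, eyes, job gives the robot as it stands. The module is installed in compiled form; this text tells all that it offers. Calls block until the motion is done:
- env.reach(position, orientation): joint-space move of the TCP to a pose.
- env.movel(position, velocity=0.15, frame=None, guard=None): straight line of the TCP; frame=None keeps the orientation; velocity is the mean speed in m/s. With guard (N) it stops when the force on the tool has changed by that much, and returns True; else False.
- env.set_joints(angles): joint-space move.
- env.release() and env.close_gripper(effort=None): open the fingers fully, or close them until they stop; effort is the grip in N (None keeps the last).
- env.hold(seconds).
- kinematics.ik(position, orientation): joint angles nearest the present ones, or None.
- monitor.sense(): the state.
- eyes.grab_frame(name): name is "scene" or "side" or "wrist"; returns a dict with "frame" (400x640x3 uint8, red, green, blue), "mtx" (3x3 intrinsics, pixels), "view" (4x4, takes a point from world to camera coordinates). Camera axes: x right, y down, z forward; pixel columns grow to the right and rows downward; lengths in m; the calibration is good to about 2 mm. A picture is of the moment at which its call begins. There is no depth.
A pose or a line that the arm cannot do raises env.MotionError and nothing moves.
- job.hand_in(): hands the job in; it is judged then, once.
The state is a dict: "clock": time; "joints": joint angles; "qvel": joint speeds; "joint_efforts": joint torques, N m; "position": TCP position; "ee_rot": TCP orientation; "contact_force": force on the tool from outside, world axes, zero at the start; "ft_torque": the same for the moment, N m; "finger_gap": opening from 0.0 (shut) to 1.0 (fully open); "gripper_force": force on a finger pad.
Only numpy, scipy, OpenCV 4.12 (cv2) and the standard library are available. Lean on these libraries where they do the work, as an engineer would, in place of code of your own. Each camera call takes 0.05 s, during which the arm holds its last target. There are 200 camera calls.

TASK

The red-topped test plate in the rack has failed: slide it out and put it in the red reject box, wholly below the rim. Then take the green-topped plate from the wooden stand and slide it gently into the slot that has come free, upright and fully home against the back stop, and let go. Leave the other plates and everything else on the bench where they are.

Things in the scene. Friction and masses are not known exactly. Their poses are not given: they have to be found in the camera images.
- rack: fixed green and grey rack, 200 mm wide, with three upright slots along its x at y = -55, 0 and +55 mm, open at the front (-x). Origin on the table under the middle slot; x points into the slots, z up. Slot floor 25 mm above the table, and running out as a ledge to x = -70 mm. A plate fully home has its origin at x = 0, z = 25 mm and sticks out about 76 mm in front of the guides.
- rack_mouth (a point): mouth of the middle slot, on its floor (rack x = +6 mm, z = 25 mm). Each slot is 12 mm wide from rack x = 22 mm to the stop; from x = 6 to 22 mm its guides narrow from about 23 to 12 mm. The guides reach 45 mm above the slot floor.
- rack_stop (a point): foot of the back stop in the middle slot (rack x = +70 mm, z = 25 mm); the stop ends at x = 85 mm. A keeper bar (rack x = 45 to 65 mm, 200 mm wide, underside 101 and top 109 mm above the table) passes 6 mm above seated plates, so plates go in and out only along x.
- stand: fixed wooden transfer stand 110 (x) x 130 mm (y); origin at the centre of its underside. Two grooves along x at y = -30 and +30 mm, 13 mm wide, open above; groove floor 15 mm and groove walls 37 mm above the table; the walls are 100 mm long, so plates overhang 20 mm at each end.
- reject_box: fixed red open box, outside 190 (x) x 130 (y) x 80 mm (z), walls and floor 5 mm thick; origin at the centre of its underside, z up.
- reject: aluminium plate 140 (x) x 10 (y) x 70 mm (z), about 0.27 kg, standing on its long edge, the top 14 mm painted red; the two ends are alike; origin at the middle of its 140 x 10 mm lower edge face, x along its length, z up; held more than some 20 mm from its middle it droops; at the start fully home in one of the three rack slots
- reject_end_a (a point): middle of the end face at -x of the rejected (red) plate, 35 mm above its lower edge
- reject_end_b (a point): middle of the end face at +x of the rejected (red) plate, 35 mm above its lower edge
- approved: aluminium plate 140 (x) x 10 (y) x 70 mm (z), about 0.27 kg, standing on its long edge, the top 14 mm painted green; the two ends are alike; origin at the middle of its 140 x 10 mm lower edge face, x along its length, z up; held more than some 20 mm from its middle it droops; at the start in one groove of the stand, centred along it
- untested: aluminium plate 140 (x) x 10 (y) x 70 mm (z), about 0.27 kg, standing on its long edge, the top 14 mm painted yellow; the two ends are alike; origin at the middle of its 140 x 10 mm lower edge face, x along its length, z up; held more than some 20 mm from its middle it droops; stays in the other groove of the stand
- stored_a: aluminium plate 140 (x) x 10 (y) x 70 mm (z), about 0.27 kg, standing on its long edge, the top 14 mm painted green; the two ends are alike; origin at the middle of its 140 x 10 mm lower edge face, x along its length, z up; held more than some 20 mm from its middle it droops; stays fully home in its rack slot
- stored_b: aluminium plate 140 (x) x 10 (y) x 70 mm (z), about 0.27 kg, standing on its long edge, the top 14 mm painted green; the two ends are alike; origin at the middle of its 140 x 10 mm lower edge face, x along its length, z up; held more than some 20 mm from its middle it droops; stays fully home in its rack slot
- spirit: bystander: clear plastic bottle with blue cap, 54 mm diameter, 140 mm tall, beside the rack; origin at the centre of its underside
- oil_jar: bystander: amber jar with dark cap, 54 mm diameter, 80 mm tall, on the other side of the rack; origin at the centre of its underside
- test_block: bystander: flat round steel test block, 60 mm diameter, 14 mm tall, lying in front of the rack, beyond the brush; origin at the centre of its underside
- brush: bystander: small brush about 150 mm long, under 30 mm high, lying flat just in front of the rack; origin near its middle
- case: bystander: wooden case 100 x 70 x 42 mm; origin at the centre of its underside
- gauge: bystander: dial gauge lying on its back, 58 mm diameter, 23 mm high, with a 45 mm stem along its +x; origin at the centre of its underside
- caliper: bystander: caliper 180 mm long, 12 mm high, lying behind the rack; origin on its underside near the middle
Things that resemble listed ones, but are neither listed nor needed, are in the scene too. What is shaped like the reject but orange or purple is not meant.

How it is judged:
By the outcome, as a careful person would: the job done as asked, in the order asked, and still so for the second after the job is handed in, with the robot touching nothing.
It also fails if it takes over 64 s, if anything falls off the work surface, if the arm or the gripper's body presses on something with over 40 N, if the wrist force passes 120 N, or if a joint passes its speed limit or range.

## Working session

There is one attempt and no reset: what is moved stays moved. The work goes in short steps, each a Python script; the robot and the scene stay as the last script left them, time stands still between calls to the robot, and variables do not carry over. Pictures are saved under pics/ and viewed, at most 10 in all, crops included, and the job is handed in when it is done.

```bash
mkdir -p pics
python3 - <<'E'
from bench import env, kinematics, monitor, eyes, job
import cv2,numpy as np
for n in ("scene","side"):
    f=eyes.grab_frame(n); cv2.imwrite(f"pics/{n}0.png",f["frame"][:,:,::-1]); np.savez(f"{n}0.npz",**f)
    V=f["view"]; print(n,f["mtx"].round(1).tolist(),(-V[:3,:3].T@V[:3,3]).round(3),V[2,:3].round(3))
s=monitor.sense();print(s["clock"],s["ee_rot"],s["contact_force"],env.hold_point_z)
E
```

```text
scene [[501.8, 0.0, 324.4], [0.0, 501.8, 199.9], [0.0, 0.0, 1.0]] [ 1.251 -0.666  0.645] [-0.595  0.604 -0.53 ]
side [[490.0, 0.0, 322.0], [0.0, 490.0, 199.8], [0.0, 0.0, 1.0]] [0.5   0.965 1.034] [ 0.065 -0.711 -0.7  ]
0.1 [ 7.07101727e-01  7.07111584e-01 -3.20876696e-04 -5.02977797e-04] [-0.13823834  0.42711685 -0.16042713] 0.0187
```

View pics/scene0.png

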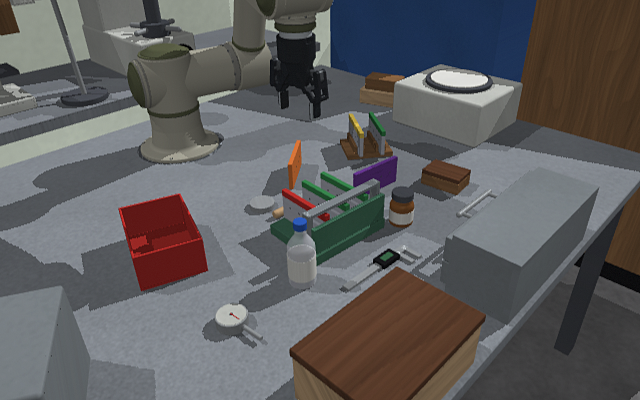

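View pics/side0.png

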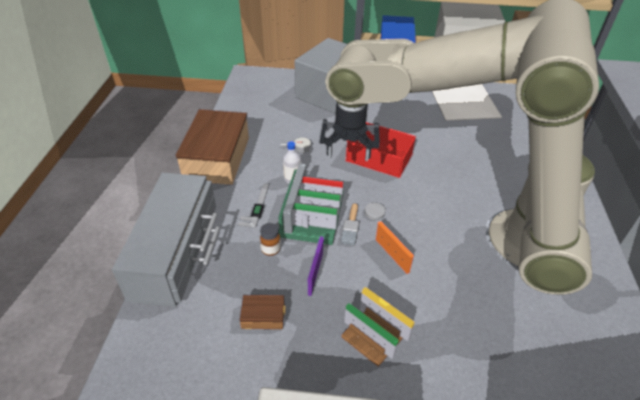

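Scene view: candidates are the red-topped plate in the rack at scene (305,205) / side (323,185), the orange decoy at scene (295,163) / side (394,247), and the purple decoy at scene (375,172) / side (316,265). I choose the red one in the rack. The green stand plate is at scene (376,125) / side (371,325), and the yellow one beside it is at scene (355,122) / side (388,308). The green plates at side (320,198) and (317,210) are stored. The box is at scene (163,240).

```bash
cat > h.py <<'E'
import numpy as np, cv2
from scipy.spatial.transform import Rotation as R
def ray(f,uv,z):
    K,V=f["mtx"],f["view"]; C=-V[:3,:3].T@V[:3,3]
    d=V[:3,:3].T@np.linalg.inv(K)@np.array([uv[0],uv[1],1.]); return (C+d*(z-C[2])/d[2])
def proj(f,P):
    P=np.atleast_2d(P); c=P@f["view"][:3,:3].T+f["view"][:3,3]; p=c@f["mtx"].T; return p[:,:2]/p[:,2:]
def masks(f):
    h=cv2.cvtColor(np.ascontiguousarray(f["frame"]),cv2.COLOR_RGB2HSV); H,S,Vv=h[...,0].astype(int),h[...,1],h[...,2]
    return dict(red=((H<5)|(H>174))&(S>150)&(Vv>60), yellow=(H>20)&(H<32)&(S>150)&(Vv>120), green=(H>50)&(H<80)&(S>130)&(Vv>60))
E
python3 - <<'E'
from h import *
f=dict(np.load("side0.npz")); g=dict(np.load("scene0.npz"))
m=masks(f)
for k in m:
    n,l,st,c=cv2.connectedComponentsWithStats(m[k].astype(np.uint8))
    for i in range(1,n):
        if st[i,4]>40: print(k,st[i].tolist(),[ray(f,c[i],z)[:2].round(3).tolist() for z in (.085,.08,0)])
a=cv2.resize(f["frame"][160:370,220:440],None,fx=2.6,fy=2.6,interpolation=cv2.INTER_CUBIC)[:,:,::-1]
b=cv2.resize(f["frame"][120:180,330:430],None,fx=2.2,fy=2.2)[:,:,::-1]
c=np.zeros((546,800,3),np.uint8); c[:a.shape[0],:a.shape[1]]=a; c[:132,580:800]=b
d=cv2.resize(g["frame"][190:290,110:215],None,fx=2.09,fy=2.09)[:,:,::-1]; c[150:150+d.shape[0],580:580+d.shape[1]]=d[:,:220]
cv2.imwrite("pics/c1.png",c); print(a.shape)
E
```

```text
red [347, 127, 68, 50, 1898] [[0.42, -0.231], [0.42, -0.237], [0.413, -0.338]]
red [303, 177, 40, 10, 179] [[0.596, -0.074], [0.597, -0.08], [0.605, -0.167]]
yellow [363, 289, 50, 38, 316] [[0.403, 0.329], [0.403, 0.325], [0.395, 0.271]]
green [299, 191, 40, 8, 149] [[0.601, -0.019], [0.601, -0.024], [0.61, -0.107]]
green [295, 204, 41, 10, 161] [[0.604, 0.036], [0.605, 0.032], [0.613, -0.047]]
green [347, 305, 50, 39, 283] [[0.438, 0.377], [0.438, 0.373], [0.433, 0.324]]
(546, 572, 3)
```

View pics/c1.png

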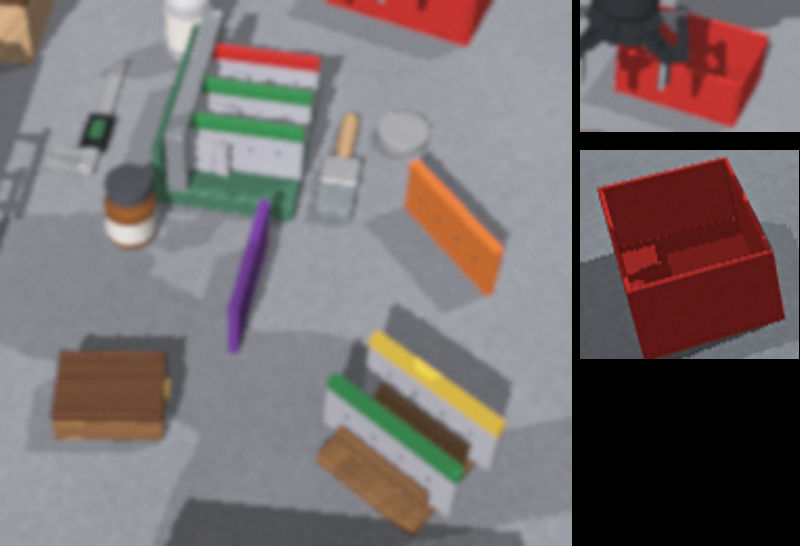

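Crop: the red top sits in the rack's far (-y) slot at crop (268,57), with two green stored plates beside it. The orange and purple plates stand free on the table. The stand holds the green plate at crop (395,427) and the yellow plate nearby. The box holds only a lit patch, so it is empty. Next I look from above with the wrist camera, first the box, then the rack.

```bash
cat >> h.py <<'E'
from bench import env, kinematics, monitor, eyes, job
def quat(yaw):  # tool down, closing line (tool y) at yaw+90deg; pick half turn with the smaller last joint
    return [(R.from_euler('z',yaw+k)*R.from_quat([1,0,0,0])).as_quat() for k in (0,np.pi)]
def best(p,yaw):
    o=[(abs(j[5]),q) for q in quat(yaw) for j in [kinematics.ik(p,q)] if j is not None]
    return min(o,key=lambda t:t[0])[1]
def go(p,yaw): env.reach(list(p),list(best(p,yaw)))
E
python3 - <<'E'
from h import *
print([kinematics.ik([.56,-.02,.36],q) for q in quat(-.08)])
for n,p,y in (("box",(.42,-.2,.36),0),("rack",(.54,-.04,.36),-.08)):
    go(p,y); f=eyes.grab_frame("wrist"); np.savez(n+"1.npz",**f); cv2.imwrite(f"pics/{n}1.png",f["frame"][:,:,::-1])
    V=f["view"]; print((-V[:3,:3].T@V[:3,3]).round(3),V[2,:3].round(3),monitor.sense()["clock"])
a=[cv2.imread(f"pics/{n}1.png") for n in("box","rack")]
cv2.imwrite("pics/c2.png",cv2.resize(np.vstack(a),(480,600),interpolation=cv2.INTER_AREA))
E
```

```text
[array([-2.44765033e-01,  3.45759524e-01,  1.12454552e+00, -4.44089210e-16,
        1.67128761e+00,  1.40603129e+00]), array([-2.44765033e-01,  3.45759524e-01,  1.12454552e+00, -4.44089210e-16,
        1.67128761e+00, -1.73556136e+00])]
[ 0.491 -0.199  0.501] [-0.278 -0.001 -0.96 ] 1.175
[ 0.61  -0.046  0.501] [-0.277  0.02  -0.961] 2.0417
```

View pics/c2.png

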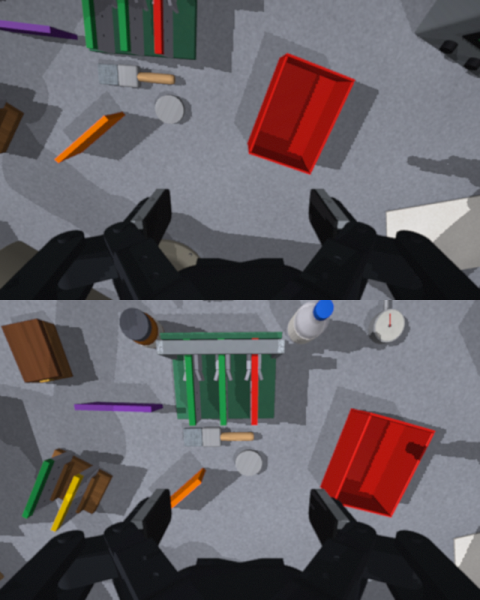

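The box is at (300,115) in the upper picture. In the lower one, the red plate's top is at (254,385) with green ones at (190,390) and (222,390). The stand is at (65,490) with the green plate outermost at (38,488), and the bottle is at (313,318). I'll fit models of the painted bands and the box to the colour masks.

```bash
cat >> h.py <<'E'
from scipy.optimize import minimize
S=4
def fit(f,mask,x0,sy,z0,z1,half=None):
    """pose x,y,yaw (and length if half None: strip from 0 to L) of a cuboid whose silhouette matches mask"""
    m=cv2.resize(mask.astype(np.float32),None,fx=S,fy=S,interpolation=cv2.INTER_LINEAR)>.5
    def cost(p):
        a,b=(0,p[3]) if half is None else (-half,half)
        c=np.array([[x,y,z] for x in(a,b) for y in(-sy/2,sy/2) for z in(z0,z1)])
        c[:,:2]=c[:,:2]@np.array([[np.cos(p[2]),np.sin(p[2])],[-np.sin(p[2]),np.cos(p[2])]])+p[:2]
        h=cv2.convexHull(((proj(f,c)+.5)*S-.5).astype(np.float32)); im=np.zeros(m.shape,np.uint8)
        cv2.fillConvexPoly(im,(h*16).round().astype(np.int32),1,shift=4); im=im>0
        return 1-(im&m).sum()/(im|m).sum()
    x0=np.array(x0,float); best=None
    for k in range(3):
        d=np.array([.012,.012,.15,.012][:len(x0)])/(2**k); s=np.vstack([x0]+[x0+np.eye(len(x0))[i]*d[i] for i in range(len(x0))])
        r=minimize(cost,x0,method="Nelder-Mead",options=dict(initial_simplex=s,xatol=1e-5,fatol=1e-5)); x0=r.x
    return x0.round(4),round(r.fun,3)
def comp(m,lo,pt=None):
    n,l,st,c=cv2.connectedComponentsWithStats(m.astype(np.uint8)); return [(l==i,c[i],st[i]) for i in range(1,n) if st[i,4]>lo]
E
python3 - <<'E'
from h import *
f=dict(np.load("rack1.npz")); g=dict(np.load("box1.npz"))
for nm,F in (("rack1",f),("box1",g)):
    m=masks(F)
    for k in m:
        for M,c,st in comp(m[k],150):
            w=ray(F,c,.085); 
            print(nm,k,st.tolist(),w[:2].round(3),end=" ")
            if k=="red" and st[4]>5000: 
                for yaw in (-.45,.45): print(fit(F,M,[*ray(F,c,.04)[:2],yaw],.13,0,.08,.095),end=" ")
            elif w[0]>.5 and st[4]<3000: print(fit(F,M,[w[0]-.055,w[1],-.08,.11],.01,.081,.095),end=" ")
            elif st[4]<3000: print(fit(F,M,[*w[:2],-.63],.01,.071,.085,.07),end=" ")
            print()
E
```

```text
rack1 red [335, 72, 10, 95, 827] [ 0.599 -0.071] (array([ 0.538 , -0.0661, -0.0654,  0.1164]), np.float64(0.051)) 
rack1 red [427, 145, 153, 145, 13826] [ 0.449 -0.29 ] (array([ 0.4313, -0.3068, -0.3369]), np.float64(0.036)) (array([ 0.4314, -0.3074, -0.3308]), np.float64(0.036)) 
rack1 yellow [68, 234, 38, 74, 666] [0.411 0.317] (array([ 0.4039,  0.3259, -0.6391]), np.float64(0.285)) 
rack1 green [246, 73, 15, 94, 941] [0.606 0.041] (array([ 0.5469,  0.045 , -0.0798,  0.1151]), np.float64(0.112)) 
rack1 green [290, 73, 12, 94, 870] [ 0.601 -0.014] (array([ 0.5425, -0.0105, -0.0758,  0.1151]), np.float64(0.127)) 
rack1 green [30, 214, 37, 77, 703] [0.443 0.367] (array([ 0.4392,  0.3727, -0.641 ]), np.float64(0.357)) 
box1 red [204, 0, 14, 72, 875] [ 0.578 -0.067] (array([ 0.5381, -0.0657, -0.0672,  0.1125]), np.float64(0.042)) 
box1 red [330, 71, 143, 162, 13953] [ 0.44  -0.304] (array([ 0.4302, -0.3067, -0.3386]), np.float64(0.031)) (array([ 0.4303, -0.3073, -0.3334]), np.float64(0.031)) 
box1 green [109, 0, 17, 67, 631] [0.581 0.046] (array([0.5453, 0.0431, 0.0285, 0.0987]), np.float64(0.383)) 
box1 green [155, 0, 16, 71, 826] [ 0.578 -0.009] (array([ 0.5396, -0.0076, -0.0633,  0.1153]), np.float64(0.187))
```

Run:
```python
from h import *
y=-.073; u=np.array([np.cos(y),np.sin(y),0]); g=np.array([.538,-.066,0])+u*.066
go(g+[0,0,.16],y)
print(env.movel(list(g+[0,0,.084]),velocity=.1,guard=8))
s=monitor.sense(); print(s["position"],s["contact_force"].round(1) if hasattr(s["contact_force"],'round') else s["contact_force"])
env.close_gripper(100)
s=monitor.sense(); print(s["clock"],s["finger_gap"],s["gripper_force"],s["contact_force"])
f=eyes.grab_frame("wrist"); cv2.imwrite("pics/g1.png",f["frame"][:,:,::-1])
f=eyes.grab_frame("side"); cv2.imwrite("pics/g1s.png",cv2.resize(f["frame"][100:300,200:440,::-1],(640,533)))
```

```text
False
[ 0.60424999 -0.07091546  0.08479056] [-0.4 -0.8 -0.4]
4.5083 0.07792308564529642 99.54385042190552 [-1.56304028 -0.17223745  3.69976533]
```

View pics/g1s.png

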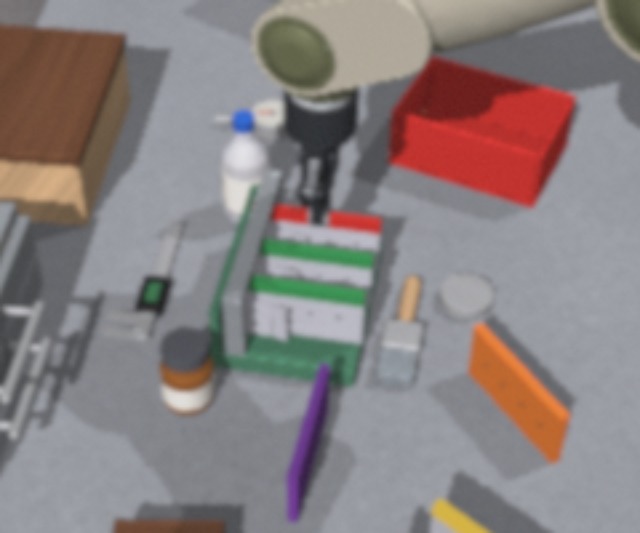

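The fingers hold the red band at (315,215), and nothing else has been disturbed. The brush lies right in front of the ledge. So I'll raise the plate 4 mm, keeping it under the keeper bar, pull it clear of the bar, then lift.

Run:
```python
from h import *
y=-.075; u=np.array([np.cos(y),np.sin(y),0]); p=np.array(monitor.sense()["position"])
def st(t): s=monitor.sense(); print(t,round(s["clock"],2),np.round(s["position"],4),np.round(s["contact_force"],1),round(s["finger_gap"],3))
env.movel(list(p+[0,0,.004]),velocity=.03); st("up")
b=env.movel(list(p-u*.033+[0,0,.004]),velocity=.06,guard=20); st(b)
if not b:
    b=env.movel(list(p-u*.033+[0,0,.14]),velocity=.12,guard=20); st(b)
    f=eyes.grab_frame("side"); cv2.imwrite("pics/g2.png",cv2.resize(f["frame"][60:300,200:440,::-1],(560,560)))
    f=eyes.grab_frame("wrist"); cv2.imwrite("pics/g2w.png",f["frame"][:,:,::-1])
```

```text
up 4.91 [ 0.6038 -0.0708  0.0881] [ 0.2 -0.9 -3. ] 0.08
False 5.61 [ 0.5713 -0.0684  0.0885] [-0.1  0.8 -3.5] 0.078
False 6.89 [ 0.5707 -0.0682  0.2236] [ 0.2  0.1 -3.5] 0.08
```

View pics/g2.png

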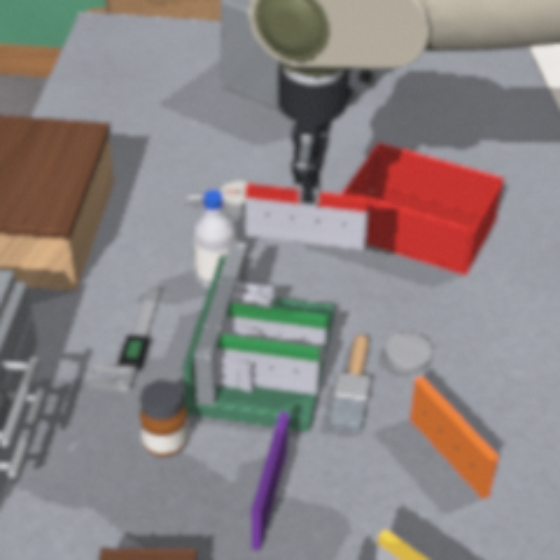

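The plate is lifted level at (308,215) and clear of the rack. The stored plates and the brush have not moved. Now to the box.

Run:
```python
from h import *
def st(t): s=monitor.sense(); print(t,round(s["clock"],2),np.round(s["position"],4),np.round(s["contact_force"],1),round(s["finger_gap"],3))
y=-.336; u=np.array([np.cos(y),np.sin(y),0]); c=np.array([.431,-.307,0])-u*.004
go(c+[0,0,.22],y); st("over")
b=env.movel(list(c+[0,0,.070]),velocity=.1,guard=12); st(b)
if not b:
    env.release(); st("rel")
    env.movel(list(c+[0,0,.20]),velocity=.2)
    f=eyes.grab_frame("scene"); cv2.imwrite("pics/b.png",f["frame"][:,:,::-1]); a=f["frame"][170:300,90:230,::-1]
    go((.42,.33,.33),-.64); st("stand")
    f=eyes.grab_frame("wrist"); np.savez("stand1.npz",**f); w=f["frame"][:,:,::-1]
    f=eyes.grab_frame("side"); s=f["frame"][100:190,320:440,::-1]
    o=np.zeros((600,800,3),np.uint8); o[:260,:280]=cv2.resize(a,(280,260)); o[:240,300:620]=cv2.resize(s,(320,240)); o[270:595,:520]=cv2.resize(w,(520,325)); cv2.imwrite("pics/c3.png",o)
```

```text
over 8.07 [ 0.4279 -0.3049  0.22  ] [-0.1  0.2 -3.2] 0.081
False 9.72 [ 0.4274 -0.3059  0.0705] [ 0.7  0.2 -3.1] 0.08
rel 10.46 [ 0.4272 -0.3057  0.07  ] [ 0.   0.3 -1.2] 0.998
stand 13.62 [0.4204 0.3295 0.3298] [ 0.1 -0.6  1.3] 1.003
```

View pics/c3.png

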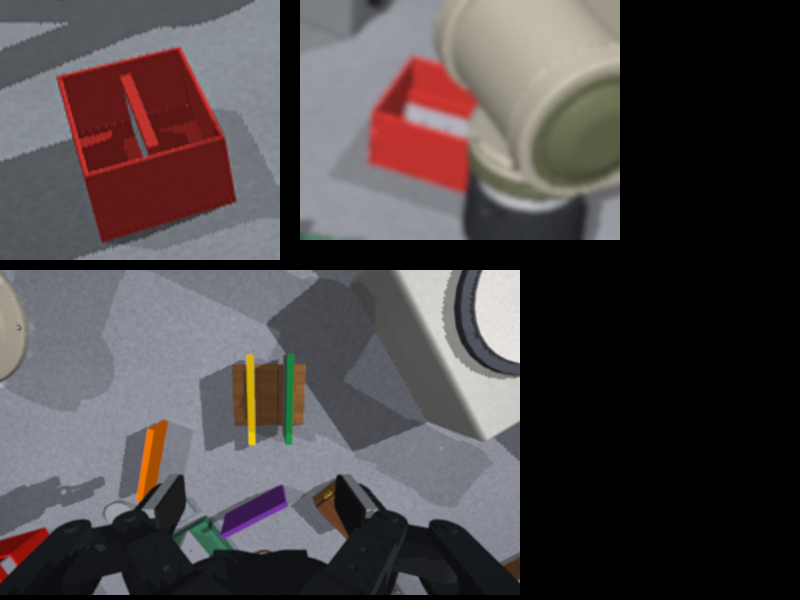

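The red plate stands in the box at (140,115), below the rim. In the stand view the green top is at (290,398) and the yellow at (251,398), both clear. Next I fit the green plate.

Run:
```python
from h import *
F=dict(np.load("stand1.npz")); m=masks(F)
for k in("green","yellow"):
    for M,c,st in comp(m[k],300):
        if st[3]<80: continue
        w=ray(F,c,.083); print(k,st.tolist(),w[:2].round(4),*[fit(F,M,[*w[:2],y],.01,.071,.085,.07) for y in(-.64,-.6)])
        px=np.argwhere(M)[:,::-1].astype(float); W=np.array([ray(F,q,.085)[:2] for q in px]); (x0,y0),sz,an=cv2.minAreaRect((W*1000).astype(np.float32)); print(x0,y0,sz,an)
```

```text
green [351, 104, 11, 111, 943] [0.4354 0.3745] (array([ 0.4407,  0.3714, -0.6268]), np.float64(0.097)) (array([ 0.4406,  0.3715, -0.6261]), np.float64(0.097))
439.8231506347656 371.2003479003906 (10.818119049072266, 138.08938598632812) 54.15974044799805
yellow [303, 104, 12, 112, 1036] [0.4017 0.3257] (array([ 0.4052,  0.3229, -0.624 ]), np.float64(0.13)) (array([ 0.4052,  0.3228, -0.6235]), np.float64(0.13))
405.1552734375 323.3871154785156 (12.804950714111328, 139.3739013671875) 54.11423110961914
```

Run:
```python
from h import *
def st(t): s=monitor.sense(); print(t,round(s["clock"],2),np.round(s["position"],4),np.round(s["contact_force"],1),round(s["finger_gap"],3))
y=-.627; c=np.array([.4405,.3714,0])
go(c+[0,0,.15],y)
b=env.movel(list(c+[0,0,.0735]),velocity=.1,guard=8); st(b); assert not b
env.close_gripper(100); st("grip")
env.movel(list(c+[0,0,.0775]),velocity=.03); st("4mm")
b=env.movel(list(c+[0,0,.22]),velocity=.12,guard=20); st(b); assert not b
y=-.075; u=np.array([np.cos(y),np.sin(y),0]); h=np.array([.6078,-.0711,0])
go(h-u*.070+[0,0,.22],y); st("pre")
b=env.movel(list(h-u*.070+[0,0,.100]),velocity=.12,guard=15); st(b)
im=[eyes.grab_frame(n) for n in("wrist","side","scene")]; np.savez("pre.npz",**im[0])
o=np.zeros((600,800,3),np.uint8); o[:300,:480]=cv2.resize(im[0]["frame"],(480,300),interpolation=cv2.INTER_AREA); o[300:,:400]=cv2.resize(im[1]["frame"][120:270,250:450],(400,300)); o[300:,400:]=cv2.resize(im[2]["frame"][110:290,240:480],(400,300))
cv2.imwrite("pics/c4.png",o[:,:,::-1])
```

```text
False 15.41 [0.4409 0.3716 0.0743] [ 1.   0.4 -0.6] 1.002
grip 16.11 [0.4407 0.3716 0.0739] [-0.1 -0.1  4.5] 0.082
4mm 16.39 [0.4403 0.3713 0.0773] [ 0.5 -0.1 -2.9] 0.079
False 17.73 [0.4403 0.3712 0.2192] [ 0.5 -0.1 -2.5] 0.083
pre 19.38 [ 0.5381 -0.0652  0.2199] [-0.2 -1.1 -2.5] 0.082
False 20.52 [ 0.5384 -0.0659  0.1007] [-0.1  0.7 -2.7] 0.081
```

View pics/c4.png

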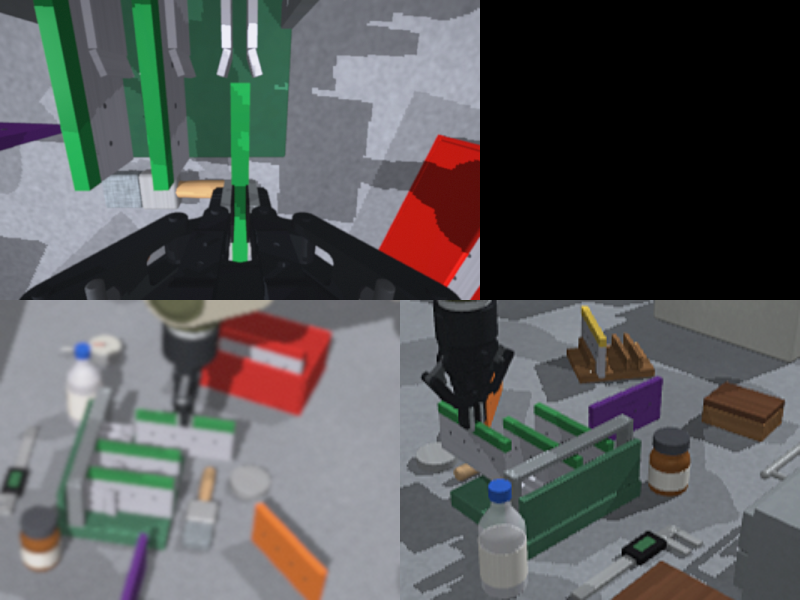

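The plate is held level and lines up with the free slot; in the wrist view its top at (240,150) points between the guides at (225,60) and (255,60). Now I insert it slowly.

Run:
```python
from h import *
def st(t): s=monitor.sense(); print(t,round(s["clock"],2),np.round(s["position"],4),np.round(s["contact_force"],1),round(s["finger_gap"],3))
y=-.075; u=np.array([np.cos(y),np.sin(y),0]); h=np.array([.6078,-.0711,0])
b=env.movel(list(h-u*.070+[0,0,.0875]),velocity=.06,guard=10); st(b)
for d in (.045,.03,.015,.004):
    if b: break
    b=env.movel(list(h-u*d+[0,0,.0875]),velocity=.04,guard=10); st((d,b))
if not b:
    b=env.movel(list(h-u*.004+[0,0,.0835]),velocity=.02,guard=8); st(("down",b))
    z=monitor.sense()["position"][2]
    b=env.movel(list(h+u*.006+[0,0,z]),velocity=.015,guard=12); st(("home",b))
```

```text
False 21.03 [ 0.5377 -0.0658  0.087 ] [ 0.7  0.  -2.6] 0.085
(0.045, False) 21.81 [ 0.5628 -0.0677  0.0874] [-0.1  0.4 -1.6] 0.083
(0.03, False) 22.33 [ 0.5779 -0.0688  0.0874] [-0.4  0.6 -3.7] 0.083
(0.015, False) 22.86 [ 0.5928 -0.0699  0.0873] [ 0.2 -0.1 -2.7] 0.076
(0.004, False) 23.28 [ 0.6039 -0.0708  0.0873] [-0.3 -0.3 -2.5] 0.077
('down', True) 23.54 [ 0.6039 -0.0709  0.0839] [-0.3 -0.2  5.1] 0.08
('home', True) 24.02 [ 0.6084 -0.0711  0.0839] [-2.4 -0.3  4.1] 0.081
```

Run:
```python
from h import *
def st(t): s=monitor.sense(); print(t,round(s["clock"],2),np.round(s["position"],4),np.round(s["contact_force"],1),round(s["finger_gap"],3))
y=-.075; u=np.array([np.cos(y),np.sin(y),0]); p=np.array(monitor.sense()["position"])
b=env.movel(list(p+u*.004),velocity=.01,guard=12); st(("home",b))
env.release(); st("rel")
p=np.array(monitor.sense()["position"]); env.movel([p[0],p[1],.25],velocity=.12); st("up")
go((.54,-.04,.36),-.08); f=eyes.grab_frame("wrist"); np.savez("end.npz",**f)
m=masks(f)
for k in m:
    for M,c,s in comp(m[k],150):
        w=ray(f,c,.088)
        if w[0]>.5 and s[4]<3000: print(k,s.tolist(),fit(f,M,[w[0]-.055,w[1],-.08,.11],.01,.081,.095))
im=[f,eyes.grab_frame("side"),eyes.grab_frame("scene")]
o=np.zeros((600,800,3),np.uint8); o[:300,:480]=cv2.resize(im[0]["frame"],(480,300),interpolation=cv2.INTER_AREA); o[300:,:400]=cv2.resize(im[1]["frame"][120:270,250:450],(400,300)); o[300:,400:]=cv2.resize(im[2]["frame"][140:290,120:420],(400,300))
cv2.imwrite("pics/c5.png",o[:,:,::-1])
```

```text
('home', True) 24.31 [ 0.6084 -0.0711  0.0839] [-1.4  0.3  4.1] 0.083
rel 25.04 [ 0.6081 -0.071   0.0834] [-0.3 -0.7 -0.2] 1.001
up 26.58 [ 0.6079 -0.0709  0.2493] [ 1.2 -0.5 -0.4] 0.997
green [290, 73, 12, 94, 864] (array([ 0.5428, -0.0105, -0.0777,  0.1152]), np.float64(0.137))
green [335, 73, 12, 93, 850] (array([ 0.5407, -0.0672, -0.0639,  0.1127]), np.float64(0.146))
green [246, 74, 16, 93, 937] (array([ 0.5469,  0.0451, -0.0803,  0.1143]), np.float64(0.112))
```

View pics/c5.png

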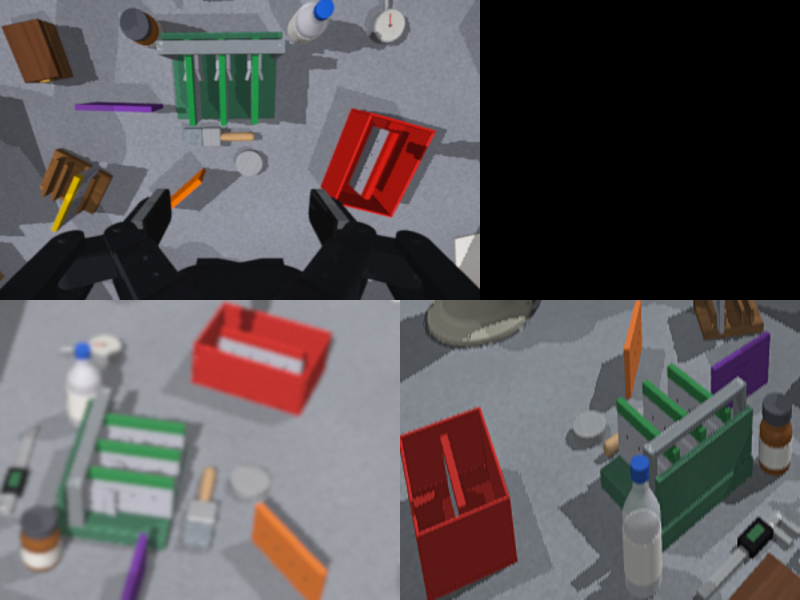

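The green plate is in the free slot, upright and level with its neighbours at (255,88). The red one stands in the box below the rim at (378,165), and nothing else has moved.

```bash
python3 -c "
from bench import job
print(job.hand_in())"
```

```text
the job is handed in; nothing more can be done
None
```

The job is handed in: the red-topped plate is standing in the reject box below the rim, the green-topped plate is upright against the back stop in the freed slot and released, and the final pictures show nothing else moved (about 27 s of the 64 s on the robot's clock).

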